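# Wind the slide on by one turn of its hand wheel

## Task

Wind the slide forward by exactly one full turn of its hand wheel, clockwise seen from above: push the red upright handle round with your fingertips until it is back where it started. Only push the handle, and gently: do not pinch it or pull it up out of its socket. Leave everything else on the bench where it is, and finish clear of it all.

Things in the scene. Friction and masses are not known exactly. Their poses are not given: they have to be found in the camera images.
- fixture: the hand-fed slide on the bench: dark base plate 400 x 150 mm, 20 mm thick, a blue gearbox 85 mm square (top 90 mm above the bench) under the hand wheel, and a slideway running from it along its +x. Nothing of the slideway and the workpiece stands higher than 100 mm. Fixed to the bench, standing at a different place and yaw each time. Origin: on the bench right under the wheel's axis; z up
- wheel (a joint): the hand wheel's angle in rad, growing as it turns CLOCKWISE seen from above (one turn is 6.283). It starts at any value from -2.6 to 2.6 and has no end stop anywhere near. It stays where it is left; turning it takes about 3 N pushed sideways on the handle. Each turn moves the slide 20 mm
- wheel_center (a point): centre of the hand wheel, on its upright axis, 115 mm above the bench. The wheel lies flat: black round rim 150 mm outside diameter (rim bar 14 mm thick, its top 122 mm above the bench), three thin spokes, steel hub of 36 mm diameter that also stops at 122 mm
- handle_top (a point): top centre of the red upright handle, 182 mm above the bench, 60 mm from the wheel's axis. The handle spins on its pin and goes round with the wheel; everything else on the wheel stays below 123 mm
- handle: the red upright handle on one spoke of the wheel: 24 mm diameter, 60 mm tall, from 122 to 182 mm above the bench. Origin: centre of its foot; its own yaw means nothing as it spins freely
- handle_pin (a joint): how far the handle is pulled up out of its socket, in m: 0 fully seated, at most 0.03. A push fit: an upward pull of about 9 N draws it out
- oil: bystander, loose: amber cutting-oil bottle with a red cap, 54 mm across, 130 mm tall; origin at the centre of its underside; stands beside the slide, 130 mm or more from its centre line
- jar: bystander, loose: white plastic jar with a steel lid, 56 mm across, 75 mm tall; origin at the centre of its underside; stands beside the slide, 130 mm or more from its centre line
- offcut: bystander, loose: small aluminium block 50 x 40 x 30 mm; origin at the centre of its underside; stands beside the slide, 130 mm or more from its centre line
- brush: bystander, loose: chip brush with a wooden handle, lying flat; origin at mid-length on its underside or handle; lies away from the slide
- screwdriver: bystander, loose: screwdriver with a yellow handle, lying flat; origin at mid-length on its underside or handle; lies away from the slide
- cup: bystander, loose: steel cup, 72 mm across, 85 mm tall; origin at the centre of its underside; lies away from the slide
- parallel: bystander, loose: steel bar 120 x 12 mm, 30 mm high, standing on edge; origin at the centre of its underside; lies away from the slide

How it is judged:
By the outcome, as a careful person would: the job done as asked, in the order asked, and still so for the second after the job is handed in, with the robot touching nothing.
It also fails if it takes over 64 s, if anything falls off the work surface, if the arm or the gripper's body presses on something with over 40 N, if the wrist force passes 120 N, or if a joint passes its speed limit or range.

## Robot

A 6-joint arm with a two-finger parallel gripper is mounted at the origin on the work surface. World frame = base frame: x ahead of the robot, y to its left, z up, the work surface at z = 0. Lengths are in mm, angles in rad, forces in N, time in s.
With the tool pointing down it reaches from about 275 to 750 mm from the base axis. Payload 10.2 kg.
Tool frame: the origin (TCP) lies between the finger pads; the fingertips stand 17 mm ahead of it and the grasp point (between the pads) lies 2 mm behind it (tips_ahead is the distance from the TCP to the fingertips, in mm); z points along the fingers, y is the line along which they close (so a half turn about z gives the same grasp; the last joint's range is limited). The gripper opens to 85 mm and grips with 20 to 120 N. Pads are 22 mm wide; open, the fingers measure 114 mm over their backs; the gripper's body (76 mm by 85 mm) begins 54 mm behind the grasp point. The pads swing forward as they close: fully open they stand 13 mm farther back than shut.
Start: joints at [-1.527, 0.313, 1.498, -0, 1.331, -0.223], TCP at [138.401, -506.435, 248.294] pointing down, gripper open.
Joint ranges: [-2.94, 2.94], [-0.97, 2.17], [0.19, 2.56], [-1.23, 4.37], [0.02, 3.11], [-2.88, 2.88]. Speed limits (rad/s): [2.39, 2.39, 3.01, 3.14, 3.14, 3.14].

## Interface

Orientations are given as a unit quaternion [w, x, y, z].
In Python, from rig import sense, capture, finish_job, boxes_of, tips_ahead gives the robot as it stands.
- The arm moves only by the tool drive_tool, never from a script. Its argument "commands" is text: rows parted by semicolons, each of 7 numbers parted by spaces: the shift along the world's x, y, z in units of 0.1 m (1.0 is 0.1 m), then the turn, a rotation vector about the world's x, y, z in units of pi/4 rad (1.0 is pi/4 rad), then the opening in per cent of the stroke, from 0 (shut) to 100 (fully open). A call has 1 to 20 rows; each row shifts and turns the commanded pose from where the row before left it; what a row does not reach is not made up. A row lasts 1/12 s, in which the tool goes at most 41.7 mm and 7.16 degrees, less where a joint would pass 70% of its speed; a pose out of reach is approached as far as the arm can. A call with a number of a shift or a turn outside -1 to 1 is refused whole. A call with a gripper value outside its range is refused whole. The fingers move at their own pace and stop on an object; "force" is the grip in N (left out, the last holds). Time passes only in rows, so rows that do not move let the fingers close. It gives the time, the measured TCP pose, the force, the opening and the grip force at its end, in the units of the state.
- sense(): the state, without advancing time (a new reading comes with each control period).
- capture(name): name is "side" or "top"; returns a dict with "pixels" (384x512x3 uint8, blue, green, red), "fov_y" (degrees; the focal length in pixels is half the picture's height over the tangent of half this angle, whatever the lens; pixels are square), "cx", "cy" (the principal point, pixels), "position" and "attitude" of the camera in the world. Camera axes: x right, y down, z forward; pixel columns grow to the right and rows downward; lengths in mm; the calibration is good to about 2 mm. A picture is of the moment at which its call begins. There is no depth.
- finish_job(): hands the job in; it is judged then, once.
Trained networks look in a picture, given as the dict that the camera call returned (one of the last four; its "shot" number tells which), for a name from the list of things; names that differ only in an ending like _2 or _b are one class to them, and where a whole thing is asked for, a point or a joint stands for the part that bears it (a point fixed in the world has none). Each returns a list of dicts, best first, with "confidence" (0 to 1); they miss things now and then, are a little off and sometimes report something else, mostly with a low value. They report only what shows in the picture. A call takes as long as a camera call.
- boxes_of(picture, name): "position" ([column, row] in pixels, amid what is visible of it).
The state is a dict: "time_s": time; "joints": joint angles; "dq": joint speeds; "tau": joint torques, N m; "eef_pos": TCP position; "ee_rot": TCP orientation; "force": force on the tool from outside, world axes, zero at the start; "wrist_torque": the same for the moment, N m; "grip_width": opening from 0.0 (shut) to 1.0 (fully open); "grip_force": force on a finger pad.
Only numpy, scipy, OpenCV 4.12 (cv2) and the standard library are available. Lean on these libraries where they do the work, as an engineer would, in place of code of your own. Each camera call takes 0.05 s, during which the arm holds its last target. There are 200 camera calls.

## Working session

There is one attempt and no reset: what is moved stays moved. The work goes in short steps, Python scripts to look and compute and a tool call to move; the robot and the scene stay as the last step left them, time stands still between calls to the robot, and variables do not carry over. Pictures are saved under pics/ and viewed, at most 10 in all, crops included, and the job is handed in when it is done.

Besides the shell and the picture viewer there is one more tool, called after "Request:" by a JSON object that holds its "api" and its "payload". drive_tool: Moves the arm, as the interface text tells. Shifts and turns lie within -1 to 1; 1 stands for 0.1 m of shift or pi/4 rad of turn. Its arguments: {"type":"object","properties":{"commands":{"type":"string"},"force":{"type":"number"}},"required":["commands"]}

```bash
mkdir -p pics
cat > h.py <<'E'
import numpy as np, cv2
from scipy.spatial.transform import Rotation as R
from rig import sense, capture, finish_job, boxes_of, tips_ahead
def rot(p):
    a=np.array(p["attitude"],float)
    return a if a.shape==(3,3) else R.from_quat(a[[1,2,3,0]]).as_matrix()
def f(p): return p["pixels"].shape[0]/2/np.tan(np.radians(p["fov_y"])/2)
def ray(p,uv,z):
    d=rot(p)@np.array([(uv[0]-p["cx"])/f(p),(uv[1]-p["cy"])/f(p),1]); o=np.array(p["position"])
    return o+d*(z-o[2])/d[2]
def proj(p,X):
    c=rot(p).T@(np.array(X,float)-p["position"]); return [p["cx"]+f(p)*c[0]/c[2],p["cy"]+f(p)*c[1]/c[2]]
E
python3 - <<'E'
from h import *
for n in("top","side"):
    p=capture(n); cv2.imwrite(f"pics/{n}0.png",p["pixels"]); print(n,p["position"],p["attitude"],p["fov_y"],p["cx"],p["cy"])
    for k,z in dict(fixture=45,wheel_center=115,handle_top=182,handle=152,oil=65,jar=38,offcut=15,cup=42,brush=10,screwdriver=10,parallel=15).items():
        for b in boxes_of(p,k)[:2]: print(k,np.round(b["position"]),round(b["confidence"],2),ray(p,b["position"],z).round())
print(sense(),tips_ahead)
E
```

```text
top [ 276.82029553    2.95474957 1536.13573625] [-0.07558859  0.70942091 -0.69696317  0.07246157] 47.41990739750052 255.19893839603884 192.26046185847142
fixture [258. 186.] 0.86 [618.   1.  45.]
wheel_center [260. 210.] 0.87 [521.  -6. 115.]
handle_top [280. 195.] 0.41 [559. -66. 182.]
handle [277. 197.] 0.38 [556. -60. 152.]
jar [303. 184.] 0.48 [ 628. -154.   38.]
offcut [216. 216.] 0.66 [511. 149.  15.]
cup [116. 196.] 0.8 [571. 497.  42.]
cup [256. 187.] 0.31 [613.   9.  42.]
brush [101. 249.] 0.86 [391. 546.  10.]
brush [115. 195.] 0.22 [582. 513.  10.]
screwdriver [407. 250.] 0.48 [ 407. -516.   10.]
parallel [399. 197.] 0.42 [ 592. -498.   15.]
side [1486.46314943 1052.6908012  1235.42642008] [-0.1573887   0.31610133  0.84516866 -0.40124642] 43.25156525037349 255.73493904445098 193.18461466455906
fixture [241. 216.] 0.72 [632.  24.  45.]
wheel_center [252. 186.] 0.72 [544. -20. 115.]
handle_top [245. 178.] 0.66 [586. -10. 182.]
handle [244. 176.] 0.43 [556. -48. 152.]
oil [257. 246.] 0.73 [704. 193.  65.]
jar [212. 200.] 0.77 [ 651. -128.   38.]
offcut [285. 228.] 0.71 [529. 153.  15.]
offcut [258. 187.] 0.29 [446. -94.  15.]
brush [395. 275.] 0.88 [407. 555.  10.]
parallel [174. 161.] 0.43 [ 602. -469.   15.]
{'time_s': 1.2, 'joints': array([-1.52740017e+00,  3.12902323e-01,  1.49771923e+00, -9.89091854e-06,
        1.33097335e+00, -2.23343893e-01]), 'dq': array([ 0.00019731,  0.00010998,  0.00052908, -0.00048621,  0.00045629,
        0.00081852]), 'tau': array([-1.68407529e-03, -4.12174129e+01, -2.59902996e+01, -3.13967048e-04,
        4.70773793e-04,  2.55592147e-05]), 'eef_pos': array([ 138.39842179, -506.434531  ,  248.28573895]), 'ee_rot': array([-1.55427146e-06,  9.91119238e-01,  1.32976152e-01, -4.68320707e-06]), 'force': array([0.27058082, 0.17395066, 0.42252519]), 'wrist_torque': array([ 0.0214928 , -0.00566969,  0.01579011]), 'grip_force': 0.0, 'grip_width': 0.9962674825488531} 17.0
```

Run:
```python
from h import *
a=cv2.imread("pics/top0.png")[120:260,180:330];b=cv2.imread("pics/side0.png")[120:280,180:330]
cv2.imwrite("pics/c0.png",np.vstack([cv2.resize(a,None,fx=4,fy=4,interpolation=2)]))
cv2.imwrite("pics/c1.png",cv2.resize(b,None,fx=3.7,fy=3.7,interpolation=2))
for n in("top","side"):
    i=cv2.imread(f"pics/{n}0.png");h=cv2.cvtColor(i,cv2.COLOR_BGR2HSV)
    m=(((h[...,0]<8)|(h[...,0]>172))&(h[...,1]>130)&(h[...,2]>70)).astype(np.uint8)
    _,_,s,c=cv2.connectedComponentsWithStats(m)
    for s1,c1 in zip(s[1:],c[1:]):
        if s1[4]>8: print(n,s1,c1.round(1))
```

```text
top [352  59  51  32 902] [375.3  77.9]
top [254  70  12   6  56] [259.5  72.2]
top [360  98  12   1  12] [365.5  98. ]
top [375  99  11   1  11] [380.  99.]
top [204 153   9   8  50] [207.9 156.6]
top [274 193   7   7  37] [277. 196.]
top [498 277  11  11  95] [503.2 282.3]
side [185  93   7   6  32] [188.  95.]
side [241 169   6  15  74] [243.1 176.3]
side [  59  181   53   51 1248] [ 84.1 202.1]
side [252 227   8   9  51] [255.5 231.1]
side [109 232  11  11  31] [114.3 237.2]
```

View pics/c0.png

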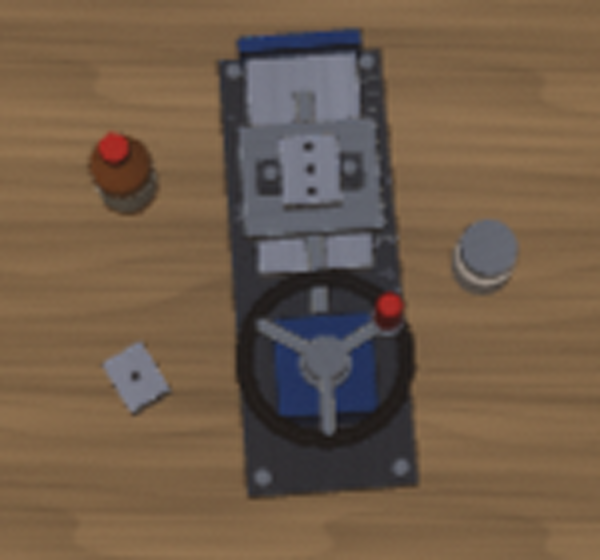

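View pics/c1.png

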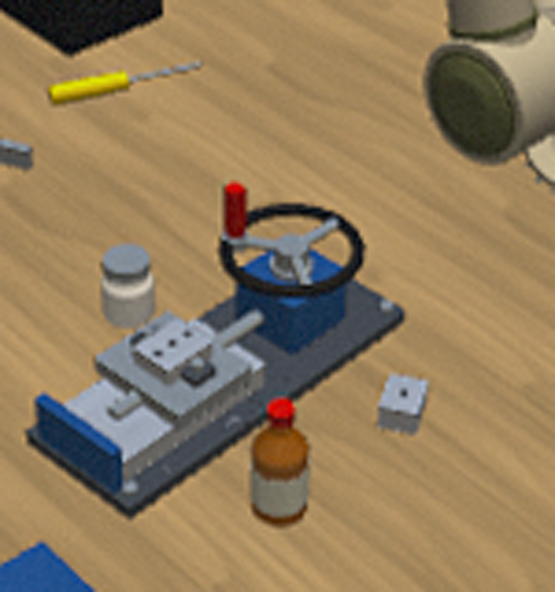

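Run:
```python
from h import *
from scipy.optimize import least_squares
P={n:capture(n) for n in("top","side")}
obs={}
th=np.linspace(0,2*np.pi,72,endpoint=False)
mm={}
for n,p in P.items():
    i=p["pixels"];h=cv2.cvtColor(i,cv2.COLOR_BGR2HSV)
    r=((((h[...,0]<8)|(h[...,0]>172))&(h[...,1]>130)&(h[...,2]>70))).astype(np.uint8)
    _,_,s,c=cv2.connectedComponentsWithStats(r)
    ref={"top":(277,196),"side":(243,176)}[n]
    obs[n]=c[np.argmin(np.hypot(*(c-ref).T))]
    g=cv2.GaussianBlur(i,(0,0),1).max(2).astype(float); mm[n]=g
# wheel centre per camera: minimise mean brightness on rim circle r=68,z=118
from scipy.ndimage import map_coordinates as mc
def cost(x,ns):
    t=0
    for n in ns:
        q=np.array([proj(P[n],[x[0]+68*np.cos(a),x[1]+68*np.sin(a),118]) for a in th])
        t+=np.clip(mc(mm[n],[q[:,1],q[:,0]],order=1),0,90).mean()
    return t
from scipy.optimize import minimize
for ns in(["top"],["side"],["top","side"]):
    b=min((minimize(cost,[x,y],args=(ns,),method="Nelder-Mead") for x in(515,522,530) for y in(-14,-7,0)),key=lambda r:r.fun)
    c=b.x; print(ns,c.round(1),b.fun)
# handle: side-view centroid at z~152, top-view visible centroid ~ z 172; fit angle on circle for each
for n,z in(("top",172),("side",153)):
    X=ray(P[n],obs[n],z)[:2]; d=X-c; print(n,obs[n].round(2),X.round(1),np.hypot(*d).round(1),np.degrees(np.arctan2(d[1],d[0])).round(1))
np.save("ref.npy",np.array([obs["top"],obs["side"]]))
```

```text
['top'] [522.1  -6.8] 40.34686593961329
['side'] [530.5   3.2] 49.99221140283916
['top', 'side'] [528.3  -1.2] 106.3401426916111
top [277.08 196.05] [556.  -58.2] 63.4 -64.0
side [243.17 176.2 ] [560.5 -49.8] 58.3 -56.4
```

Request:
{"api": "drive_tool", "payload": {"commands": "0.222 0.25 0 0 0 0 0;0.222 0.25 0 0 0 0 0;0.222 0.25 0 0 0 0 0;0.222 0.25 0 0 0 0 0;0.222 0.25 0 0 0 0 0;0.222 0.25 0 0 0 0 0;0.222 0.25 0 0 0 0 0;0.222 0.25 0 0 0 0 0;0.222 0.25 0 0 0 0 0;0.222 0.25 0 0 0 0 0;0.222 0.25 0 0 0 0 0;0.222 0.25 0 0 0 0 0;0.222 0.25 0 0 0 0 0;0.222 0.25 0 0 0 0 0;0.222 0.25 0 0 0 0 0;0.222 0.25 0 0 0 0 0;0.222 0.25 0 0 0 0 0;0.222 0.25 0 0 0 0 0;0.222 0.25 0 0 0 0 0;0.222 0.25 0 0 0 0 0", "force": 20}}

```text
time_s: 2.97
eef_pos: [583.3, -4.9, 248.3]
ee_rot: [0.0, 0.991, 0.133, 0.0]
force: [0.9, -0.8, -0.6]
grip_width: 0.001
grip_force: 0.0
```

Run:
```python
from h import *
s=sense(); print(s["eef_pos"],s["joints"].round(2),s["grip_width"],s["time_s"],tips_ahead)
p=capture("side");cv2.imwrite("pics/d.png",cv2.resize(p["pixels"][100:260,160:340],None,fx=4,fy=3.7,interpolation=2))
print(proj(p,s["eef_pos"]-[0,0,17]))
# push path rows, 6 deg
c=np.array([523,-6]);a=np.radians(np.arange(0,-373,-6));q=c+60*np.c_[np.cos(a),np.sin(a)]
print("; ".join("%.3f %.3f"%tuple(d) for d in np.diff(q,axis=0)/100))
```

```text
[583.30185882  -4.87676603 248.29039093] [-0.21  0.44  1.31 -0.    1.39  1.09] 0.0008004224775788465 2.9667 17.0
[np.float64(246.3614319882913), np.float64(166.81829888234992)]
-0.003 -0.063; -0.010 -0.062; -0.016 -0.061; -0.023 -0.059; -0.029 -0.056; -0.034 -0.053; -0.040 -0.049; -0.044 -0.044; -0.049 -0.040; -0.053 -0.034; -0.056 -0.029; -0.059 -0.023; -0.061 -0.016; -0.062 -0.010; -0.063 -0.003; -0.063 0.003; -0.062 0.010; -0.061 0.016; -0.059 0.023; -0.056 0.029; -0.053 0.034; -0.049 0.040; -0.044 0.044; -0.040 0.049; -0.034 0.053; -0.029 0.056; -0.023 0.059; -0.016 0.061; -0.010 0.062; -0.003 0.063; 0.003 0.063; 0.010 0.062; 0.016 0.061; 0.023 0.059; 0.029 0.056; 0.034 0.053; 0.040 0.049; 0.044 0.044; 0.049 0.040; 0.053 0.034; 0.056 0.029; 0.059 0.023; 0.061 0.016; 0.062 0.010; 0.063 0.003; 0.063 -0.003; 0.062 -0.010; 0.061 -0.016; 0.059 -0.023; 0.056 -0.029; 0.053 -0.034; 0.049 -0.040; 0.044 -0.044; 0.040 -0.049; 0.034 -0.053; 0.029 -0.056; 0.023 -0.059; 0.016 -0.061; 0.010 -0.062; 0.003 -0.063; -0.003 -0.063; -0.010 -0.062
```

View pics/d.png

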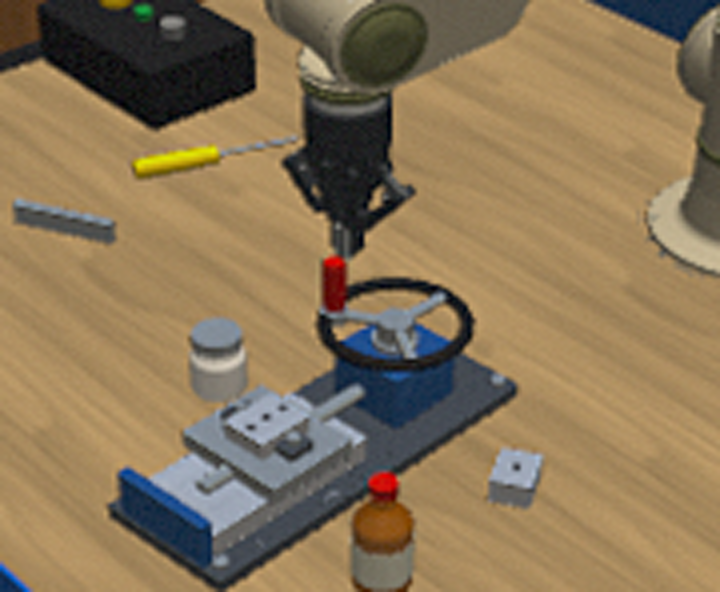

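Request:
{"api": "drive_tool", "payload": {"commands": "0 0 -0.2 0 0 0 0;0 0 -0.2 0 0 0 0;0 0 -0.2 0 0 0 0;0 0 -0.18 0 0 0 0;0 0 0 0 0 0 0;-0.003 -0.063 0 0 0 0 0;-0.01 -0.062 0 0 0 0 0;-0.016 -0.061 0 0 0 0 0;-0.023 -0.059 0 0 0 0 0;-0.029 -0.056 0 0 0 0 0;-0.034 -0.053 0 0 0 0 0;-0.04 -0.049 0 0 0 0 0;-0.044 -0.044 0 0 0 0 0;-0.049 -0.04 0 0 0 0 0;0 0 0 0 0 0 0"}}

```text
time_s: 4.27
eef_pos: [556.7, -55.9, 170.4]
ee_rot: [0.0, 0.991, 0.133, -0.0]
force: [1.0, 0.1, 0.2]
grip_width: -0.001
grip_force: 0.0
```

Run:
```python
from h import *
s=sense(); print(s["eef_pos"],s["force"])
p=capture("side");q=capture("top");cv2.imwrite("pics/e.png",np.hstack([cv2.resize(i,None,fx=4,fy=4,interpolation=2) for i in(p["pixels"][140:240,200:300],q["pixels"][140:240,210:310])]))
```

```text
[556.68036185 -55.90919531 170.36556474] [0.9926285  0.06562042 0.1843754 ]
```

View pics/e.png

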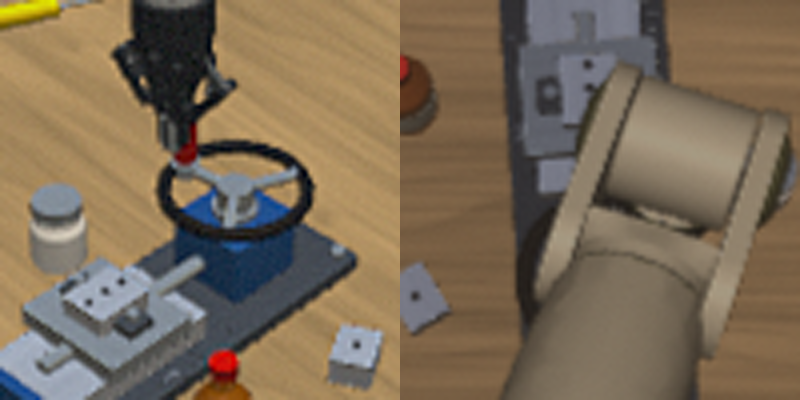

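Request:
{"api": "drive_tool", "payload": {"commands": "-0.053 -0.034 0 0 0 0 0;-0.056 -0.029 0 0 0 0 0;-0.059 -0.023 0 0 0 0 0;-0.061 -0.016 0 0 0 0 0;-0.062 -0.01 0 0 0 0 0;-0.063 -0.003 0 0 0 0 0;-0.063 0.003 0 0 0 0 0;-0.062 0.01 0 0 0 0 0;-0.061 0.016 0 0 0 0 0;-0.059 0.023 0 0 0 0 0;-0.056 0.029 0 0 0 0 0"}}

```text
time_s: 5.28
eef_pos: [491.5, -58.4, 170.4]
ee_rot: [0.0, 0.991, 0.133, 0.0]
force: [3.4, -1.2, -1.0]
grip_width: 0.002
grip_force: 1.6
```

Run:
```python
from h import *
s=sense(); print(s["eef_pos"],s["force"])
p=capture("side");cv2.imwrite("pics/f.png",cv2.resize(p["pixels"][130:230,200:310],None,fx=5,fy=5,interpolation=2))
for a in range(-100,-180,-10):
  t=np.radians(a); print(a,np.round(proj(p,[523+60*np.cos(t),-6+60*np.sin(t),150]),1))
i=p["pixels"];h=cv2.cvtColor(i,cv2.COLOR_BGR2HSV)
m=(((h[...,0]<8)|(h[...,0]>172))&(h[...,1]>130)&(h[...,2]>60)).astype(np.uint8)
_,_,s,c=cv2.connectedComponentsWithStats(m)
for s1,c1 in zip(s[1:],c[1:]):
    if s1[4]>8 and 220<c1[0]<300: print(s1,c1.round(1))
```

```text
[491.5180246  -58.44277797 170.3880874 ] [ 3.35434596 -1.18399861 -1.02730666]
-100 [250.2 170.1]
-110 [252.7 169.4]
-120 [255.4 168.9]
-130 [258.1 168.8]
-140 [260.8 168.9]
-150 [263.5 169.3]
-160 [266.1 170. ]
-170 [268.4 170.9]
[260 163   6  15  74] [262.8 169.6]
[252 227   8   9  53] [255.3 231.1]
```

View pics/f.png

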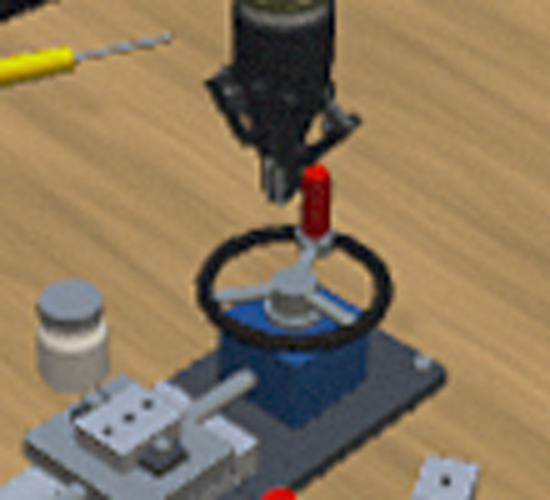

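Request:
{"api": "drive_tool", "payload": {"commands": "-0.053 0.034 0 0 0 0 0;-0.049 0.04 0 0 0 0 0;-0.044 0.044 0 0 0 0 0;-0.04 0.049 0 0 0 0 0;-0.034 0.053 0 0 0 0 0;-0.029 0.056 0 0 0 0 0;-0.023 0.059 0 0 0 0 0;-0.016 0.061 0 0 0 0 0;-0.01 0.062 0 0 0 0 0;-0.003 0.063 0 0 0 0 0;0.003 0.063 0 0 0 0 0;0.01 0.062 0 0 0 0 0;0.016 0.061 0 0 0 0 0;0.023 0.059 0 0 0 0 0;0.029 0.056 0 0 0 0 0;0.034 0.053 0 0 0 0 0;0.04 0.049 0 0 0 0 0;0.044 0.044 0 0 0 0 0;0.049 0.04 0 0 0 0 0;0.053 0.034 0 0 0 0 0"}}

```text
time_s: 7.0
eef_pos: [492.5, 46.2, 170.1]
ee_rot: [-0.0, 0.991, 0.133, -0.0]
force: [-2.3, -2.1, -0.1]
grip_width: 0.002
grip_force: 1.4
```

Request:
{"api": "drive_tool", "payload": {"commands": "0.056 0.029 0 0 0 0 0;0.059 0.023 0 0 0 0 0;0.061 0.016 0 0 0 0 0;0.062 0.01 0 0 0 0 0;0.063 0.003 0 0 0 0 0;0.063 -0.003 0 0 0 0 0;0.062 -0.01 0 0 0 0 0;0.061 -0.016 0 0 0 0 0;0.059 -0.023 0 0 0 0 0;0.056 -0.029 0 0 0 0 0;0.053 -0.034 0 0 0 0 0;0.049 -0.04 0 0 0 0 0;0.044 -0.044 0 0 0 0 0;0.04 -0.049 0 0 0 0 0;0.034 -0.053 0 0 0 0 0;0.029 -0.056 0 0 0 0 0;0.023 -0.059 0 0 0 0 0;0.016 -0.061 0 0 0 0 0;0 0 0 0 0 0 0"}}

```text
time_s: 8.58
eef_pos: [581.6, 4.5, 170.4]
ee_rot: [0.001, 0.991, 0.133, 0.0]
force: [0.5, -0.6, -0.2]
grip_width: 0.001
grip_force: 0.0
```

```bash
cat > m.py <<'E'
from h import *
def red(p,ref):
    h=cv2.cvtColor(p["pixels"],cv2.COLOR_BGR2HSV)
    m=(((h[...,0]<8)|(h[...,0]>172))&(h[...,1]>130)&(h[...,2]>70)).astype(np.uint8)
    _,_,s,c=cv2.connectedComponentsWithStats(m)
    k=np.argmin(np.hypot(*(c-ref).T)); return s[k],c[k].round(2)
E
python3 - <<'E'
from m import *
s=sense(); print(s["eef_pos"],s["force"],s["time_s"])
p=capture("side"); print(red(p,(243,176)),np.load("ref.npy"))
for a in range(-40,-70,-5):
  t=np.radians(a); print(a,np.round(proj(p,[523+60*np.cos(t),-6+60*np.sin(t),152]),1))
cv2.imwrite("pics/g.png",cv2.resize(p["pixels"][130:230,200:310],None,fx=5,fy=5,interpolation=2))
E
```

```text
[581.59375801   4.54844829 170.44638921] [ 0.54153446 -0.5902212  -0.15812151] 8.5833
(array([241, 176,   6,  15,  59], dtype=int32), array([243.12, 184.  ])) [[277.07894737 196.05263158]
 [243.17333333 176.2       ]]
-40 [242.3 178. ]
-45 [242.4 177.1]
-50 [242.6 176.3]
-55 [242.9 175.4]
-60 [243.3 174.6]
-65 [243.8 173.9]
```

View pics/g.png

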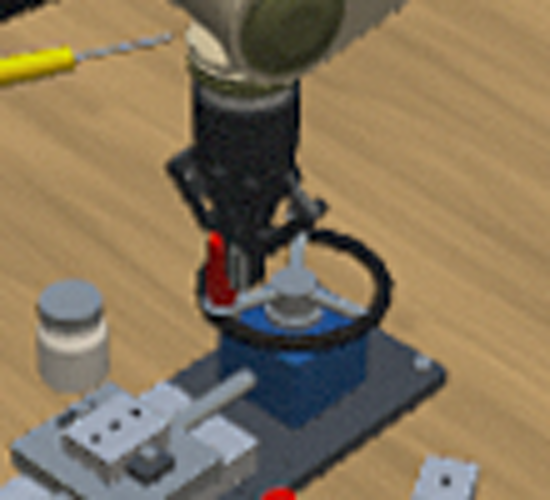

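Request:
{"api": "drive_tool", "payload": {"commands": "0.005 -0.031 0 0 0 0 0;0.005 -0.031 0 0 0 0 0;0.0015 -0.0315 0 0 0 0 0;0.0015 -0.0315 0 0 0 0 0;-0.0015 -0.0315 0 0 0 0 0;-0.0015 -0.0315 0 0 0 0 0;-0.005 -0.031 0 0 0 0 0;-0.005 -0.031 0 0 0 0 0;-0.008 -0.03 0 0 0 0 0;-0.008 -0.03 0 0 0 0 0;0 0 0 0 0 0 0;0.02 0.1 0 0 0 0 0;0.02 0.1 0 0 0 0 0;0 0 0.25 0 0 0 0;0 0 0.25 0 0 0 0;0 0 0.25 0 0 0 0;0 0 0.2 0 0 0 0"}}

```text
time_s: 10.05
eef_pos: [583.6, -3.7, 267.1]
ee_rot: [0.0, 0.991, 0.134, 0.0]
force: [-0.1, 0.1, 0.6]
grip_width: 0.005
grip_force: 0.0
```

Request:
{"api": "drive_tool", "payload": {"commands": "-0.2 -0.3 0 0 0 0 0;-0.2 -0.3 0 0 0 0 0;-0.2 -0.3 0 0 0 0 0;-0.2 -0.3 0 0 0 0 0;-0.2 -0.3 0 0 0 0 0;-0.2 -0.3 0 0 0 0 0;-0.2 -0.3 0 0 0 0 0;-0.2 -0.3 0 0 0 0 0;-0.2 -0.3 0 0 0 0 0;-0.2 -0.3 0 0 0 0 0;-0.2 -0.3 0 0 0 0 0;0 0 0 0 0 0 0"}}

```text
time_s: 11.05
eef_pos: [361.2, -338.4, 265.0]
ee_rot: [0.0, 0.991, 0.131, -0.001]
force: [-0.0, 1.0, 0.0]
grip_width: -0.003
grip_force: 0.0
```

```bash
cat > n.py <<'E'
from m import *
s=sense(); print(s["eef_pos"],s["time_s"])
p=capture("side"); q=capture("top")
print(red(p,(243,176)),red(q,(277,196)),np.load("ref.npy"))
c0=np.array(proj(q,[523,-6,118]))
for nm,z in(("top",q),("side",p)):
    ref=cv2.imread(f"pics/{nm}0.png")
for a in range(-20,-75,-5):
  t=np.radians(a); print(a,np.round(proj(p,[523+60*np.cos(t),-6+60*np.sin(t),152]),1),np.round(proj(q,[523+60*np.cos(t),-6+60*np.sin(t),175]),1))
E
python3 n.py
```

```text
[ 361.17466295 -338.37207704  264.96247024] 11.05
(array([240, 172,   6,  15,  82], dtype=int32), array([242.48, 178.51])) (array([271, 189,   7,   7,  38], dtype=int32), array([273.84, 192.21])) [[277.07894737 196.05263158]
 [243.17333333 176.2       ]]
-20 [243.3 181.3] [267.2 188.5]
-25 [242.9 180.5] [268.7 189.2]
-30 [242.6 179.7] [270.2 189.9]
-35 [242.4 178.8] [271.6 190.8]
-40 [242.3 178. ] [272.9 191.8]
-45 [242.4 177.1] [274.1 192.9]
-50 [242.6 176.3] [275.2 194.1]
-55 [242.9 175.4] [276.2 195.4]
-60 [243.3 174.6] [277.  196.8]
-65 [243.8 173.9] [277.8 198.2]
-70 [244.5 173.1] [278.4 199.8]
```

Request:
{"api": "drive_tool", "payload": {"commands": "0.202 0.308 0 0 0 0 0;0.202 0.308 0 0 0 0 0;0.202 0.308 0 0 0 0 0;0.202 0.308 0 0 0 0 0;0.202 0.308 0 0 0 0 0;0.202 0.308 0 0 0 0 0;0.202 0.308 0 0 0 0 0;0.202 0.308 0 0 0 0 0;0.202 0.308 0 0 0 0 0;0.202 0.308 0 0 0 0 0;0.202 0.308 0 0 0 0 0;0 0 0 0 0 0 0;0 0 0 0 0 0 0"}}

```text
time_s: 12.23
eef_pos: [585.9, 7.2, 264.8]
ee_rot: [-0.0, 0.991, 0.135, -0.0]
force: [-0.4, -0.6, 0.4]
grip_width: -0.003
grip_force: 0.0
```

Request:
{"api": "drive_tool", "payload": {"commands": "-0.025 -0.07 -0.2 0 0 0 0;0 0 -0.25 0 0 0 0;0 0 -0.25 0 0 0 0;0 0 -0.25 0 0 0 0;0 0 0 0 0 0 0;0.002 -0.031 0 0 0 0 0;0.001 -0.031 0 0 0 0 0;-0.002 -0.031 0 0 0 0 0;-0.001 -0.031 0 0 0 0 0;-0.005 -0.031 0 0 0 0 0;-0.005 -0.031 0 0 0 0 0;-0.008 -0.03 0 0 0 0 0;-0.008 -0.03 0 0 0 0 0;-0.012 -0.03 0 0 0 0 0;-0.011 -0.029 0 0 0 0 0;-0.015 -0.028 0 0 0 0 0;-0.014 -0.028 0 0 0 0 0;0 0 0 0 0 0 0;0 0 0 0 0 0 0"}}

```text
time_s: 13.82
eef_pos: [575.2, -39.6, 170.3]
ee_rot: [0.0, 0.991, 0.133, -0.0]
force: [-0.6, -0.0, 0.6]
grip_width: 0.004
grip_force: 0.0
```

Request:
{"api": "drive_tool", "payload": {"commands": "0.05 0.09 0 0 0 0 0;0.05 0.09 0 0 0 0 0;0.025 0.2 0 0 0 0 0;0 0 0.25 0 0 0 0;0 0 0.25 0 0 0 0;0 0 0.25 0 0 0 0;0 0 0.25 0 0 0 0;0 0 0 0 0 0 0"}}

```text
time_s: 14.48
eef_pos: [589.5, -0.4, 275.4]
ee_rot: [0.001, 0.991, 0.134, 0.004]
force: [0.3, 0.3, 0.1]
grip_width: 0.002
grip_force: 0.0
```

Request:
{"api": "drive_tool", "payload": {"commands": "-0.2 -0.3 0 0 0 0 0;-0.2 -0.3 0 0 0 0 0;-0.2 -0.3 0 0 0 0 0;-0.2 -0.3 0 0 0 0 0;-0.2 -0.3 0 0 0 0 0;-0.2 -0.3 0 0 0 0 0;-0.2 -0.3 0 0 0 0 0;-0.2 -0.3 0 0 0 0 0;-0.2 -0.3 0 0 0 0 0;-0.2 -0.3 0 0 0 0 0;-0.2 -0.3 0 0 0 0 0;0 0 0 0 0 0 0;0 0 0 0 0 0 0;0 0 0 0 0 0 0"}}

```text
time_s: 15.65
eef_pos: [368.5, -330.7, 270.0]
ee_rot: [-0.0, 0.991, 0.133, -0.0]
force: [0.2, -0.8, 0.1]
grip_width: -0.001
grip_force: 0.0
```

```bash
python3 n.py|head -5
python3 - <<'E'
from m import *
# sub-pixel registration of the handle patch against the start pictures (3 repeats)
for n,(u,v) in dict(top=(277,196),side=(243,176)).items():
    r=cv2.imread(f"pics/{n}0.png").astype(np.float32); p=capture(n)["pixels"].astype(np.float32)
    red_=lambda i:np.clip(i[...,2]-np.maximum(i[...,0],i[...,1]),0,None)
    o=[]
    for i in(r,p):
        w=red_(i)[v-14:v+15,u-14:u+15].copy(); w[w<20]=0; yy,xx=np.mgrid[v-14:v+15,u-14:u+15]; o.append(np.array([(w*xx).sum(),(w*yy).sum()])/w.sum())
    print(n,o[0].round(2),(o[1]-o[0]).round(3))
E
```

```text
[ 368.46691943 -330.65499059  269.96227188] 15.65
(array([241, 170,   6,  14,  69], dtype=int32), array([243.04, 176.51])) (array([274, 192,   7,   7,  37], dtype=int32), array([276.76, 195.24])) [[277.07894737 196.05263158]
 [243.17333333 176.2       ]]
-20 [243.3 181.3] [267.2 188.5]
-25 [242.9 180.5] [268.7 189.2]
top [283.05 195.36] [-0.215 -0.224]
side [241.98 174.23] [-0.036  0.02 ]
```

```bash
cat > k.py <<'E'
from m import *
print(sense()["eef_pos"])
D=dict(top=np.array([.18,.275]),side=np.array([.07,-.17]))
for n,(u,v) in dict(top=(277,196),side=(243,176)).items():
    r=cv2.imread(f"pics/{n}0.png").astype(np.float32)
    def cen(i,T):
        w=i[...,2]-np.maximum(i[...,0],i[...,1]); w=np.clip(w-T,0,None)[v-14:v+15,u-14:u+15]; yy,xx=np.mgrid[v-14:v+15,u-14:u+15]; return np.array([(w*xx).sum(),(w*yy).sum()])/w.sum()
    ps=[capture(n)["pixels"].astype(np.float32) for _ in range(4)]
    for T in(50,70):
        d=np.mean([cen(p,T) for p in ps],0)-cen(r,T); print(n,T,cen(r,T).round(2),d.round(3),"deg to go",round(-d@D[n]/(D[n]@D[n]),2), np.std([cen(p,T) for p in ps],0).round(3))
    # patch alignment
    g=lambda i:cv2.GaussianBlur(i[v-12:v+13,u-10:u+11],(0,0),.8).max(2)
    W=np.eye(2,3,dtype=np.float32)
E
python3 k.py
```

```text
[ 368.61912193 -330.35815023  270.27843099]
top 50 [276.98 195.76] [-0.324 -0.578] deg to go 2.01 [0.001 0.003]
top 70 [277.01 195.74] [-0.287 -0.691] deg to go 2.24 [0.002 0.003]
side 50 [243.19 174.24] [-0.09   0.283] deg to go 1.61 [0.008 0.041]
side 70 [243.24 173.22] [-0.095  0.358] deg to go 2.0 [0.012 0.074]
```

Request:
{"api": "drive_tool", "payload": {"commands": "0.195 0.298 0 0 0 0 0;0.195 0.298 0 0 0 0 0;0.195 0.298 0 0 0 0 0;0.195 0.298 0 0 0 0 0;0.195 0.298 0 0 0 0 0;0.195 0.298 0 0 0 0 0;0.195 0.298 0 0 0 0 0;0.195 0.298 0 0 0 0 0;0.195 0.298 0 0 0 0 0;0.195 0.298 0 0 0 0 0;0.195 0.298 0 0 0 0 0;0 0 -0.3 0 0 0 0;0 0 -0.3 0 0 0 0;0 0 -0.3 0 0 0 0;0 0 -0.1 0 0 0 0;0 0 0 0 0 0 0;0 0 0 0 0 0 0;0 0 0 0 0 0 0"}}

```text
time_s: 17.75
eef_pos: [583.3, -3.7, 172.4]
ee_rot: [0.001, 0.991, 0.133, 0.002]
force: [0.4, 0.1, -0.7]
grip_width: 0.004
grip_force: 0.0
```

Request:
{"api": "drive_tool", "payload": {"commands": "0 -0.04 -0.02 0 0 0 0;0 -0.04 0 0 0 0 0;-0.005 -0.04 0 0 0 0 0;-0.01 -0.04 0 0 0 0 0;-0.01 -0.04 0 0 0 0 0;-0.015 -0.04 0 0 0 0 0;-0.015 -0.04 0 0 0 0 0;-0.015 -0.04 0 0 0 0 0;0 0 0 0 0 0 0;0 0 0 0 0 0 0"}}

```text
time_s: 18.58
eef_pos: [575.3, -35.6, 168.3]
ee_rot: [-0.0, 0.991, 0.133, 0.0]
force: [0.8, 0.3, 0.0]
grip_width: 0.003
grip_force: 0.0
```

Request:
{"api": "drive_tool", "payload": {"commands": "-0.002 -0.01 0 0 0 0 0;-0.002 -0.01 0 0 0 0 0;-0.002 -0.01 0 0 0 0 0;-0.002 -0.01 0 0 0 0 0;-0.003 -0.01 0 0 0 0 0;-0.002 -0.008 0 0 0 0 0;0 0 0 0 0 0 0;0 0 0 0 0 0 0"}}

```text
time_s: 19.25
eef_pos: [574.2, -41.2, 168.3]
ee_rot: [0.0, 0.991, 0.133, 0.0]
force: [1.2, 1.3, -0.9]
grip_width: 0.003
grip_force: 1.1
```

Request:
{"api": "drive_tool", "payload": {"commands": "0.05 0.09 0 0 0 0 0;0.05 0.09 0 0 0 0 0;0.025 0.2 0 0 0 0 0;0 0 0.25 0 0 0 0;0 0 0.25 0 0 0 0;0 0 0.25 0 0 0 0;0 0 0.25 0 0 0 0;0 0 0 0 0 0 0"}}

```text
time_s: 19.92
eef_pos: [588.1, -2.5, 273.5]
ee_rot: [0.001, 0.991, 0.133, 0.004]
force: [0.8, 0.3, 1.0]
grip_width: 0.001
grip_force: 0.0
```

Request:
{"api": "drive_tool", "payload": {"commands": "-0.2 -0.3 0 0 0 0 0;-0.2 -0.3 0 0 0 0 0;-0.2 -0.3 0 0 0 0 0;-0.2 -0.3 0 0 0 0 0;-0.2 -0.3 0 0 0 0 0;-0.2 -0.3 0 0 0 0 0;-0.2 -0.3 0 0 0 0 0;-0.2 -0.3 0 0 0 0 0;-0.2 -0.3 0 0 0 0 0;-0.2 -0.3 0 0 0 0 0;-0.2 -0.3 0 0 0 0 0;0 0 0 0 0 0 0;0 0 0 0 0 0 0;0 0 0 0 0 0 0"}}

```text
time_s: 21.08
eef_pos: [367.1, -332.7, 268.0]
ee_rot: [-0.0, 0.991, 0.133, -0.0]
force: [-0.1, 0.2, -0.8]
grip_width: 0.001
grip_force: 0.0
```

```bash
python3 k.py; python3 n.py|sed -n 2,3p; python3 -c "
from h import *
q=capture('top')['pixels'];p=capture('side')['pixels']
cv2.imwrite('pics/z.png',np.hstack([cv2.resize(q[120:260,180:330],(400,373)),cv2.resize(p[120:260,180:330],(400,373))]))"
```

```text
[ 367.08707428 -332.65931439  267.95836195]
top 50 [276.98 195.76] [-0.11 -0.14] deg to go 0.54 [0.002 0.003]
top 70 [277.01 195.74] [-0.091 -0.14 ] deg to go 0.51 [0.002 0.003]
side 50 [243.19 174.24] [-0.039  0.027] deg to go 0.22 [0.008 0.009]
side 70 [243.24 173.22] [-0.045 -0.016] deg to go 0.01 [0.006 0.03 ]
(array([241, 169,   6,  15,  74], dtype=int32), array([243.14, 176.27])) (array([274, 193,   7,   7,  38], dtype=int32), array([276.84, 195.79])) [[277.07894737 196.05263158]
 [243.17333333 176.2       ]]
```

View pics/z.png

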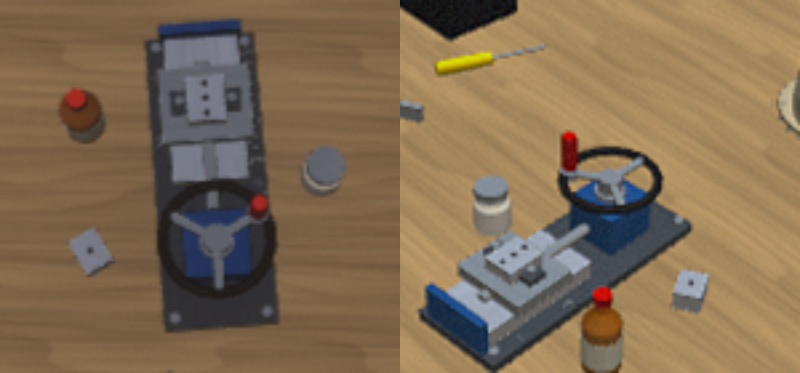

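The top picture shows the handle at about pixel (277, 196) and the side picture at (243, 176). Both are within about 0.5° of where it started. The slide has moved forward, the handle is seated, and the bystanders stand where they were.

```bash
python3 -c "
from rig import finish_job
print(finish_job())"
```

```text
the job is handed in; nothing more can be done
None
```

I turned the wheel one full turn clockwise, leaving the handle within about 0.5° of its start by the camera pictures, with everything else in place and the arm clear; the job is handed in.

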